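# Case the roll of carrom men

## Task

Take the tall capped roll of carrom men that stands on the shelf and slide it upright down into the empty round wooden case, keeping hold of it until it is more than half way in, so that it ends up standing on the case's bottom; then let go. The other case is already full, and the short stack of four loose men must be left as it is.

Things in the scene. Friction and masses are not known exactly. Their poses are not given: they have to be found in the camera images.
- roll_center (a point): Centre of the roll to be cased, half-way up (55 mm above its foot): an upright rigid cylinder 34 mm in diameter and 110 mm tall, of nine natural wood carrom men between two plain pale turned wooden end caps, a little wider than the men (the lower 9 mm, the upper 20 mm high). It stands free on the shelf, weighs about 0.08 kg and can be gripped anywhere round its side. Its z axis runs up along the roll.
- case_mouth (a point): Centre of the open mouth of the EMPTY case, level with its rim, 68 mm above the shelf; z points up. The case is an upright turned wooden tube with a thin brass band, fixed to the shelf, 50 mm across outside (68 mm at the flared rim). Its bore is 42 mm wide, flaring over the top 16 mm to 60 mm at the rim; its inner floor, lined black, lies 60 mm below the mouth (8 mm above the shelf), so a roll standing in it sticks out 50 mm above the rim.
- full_case_mouth (a point): Centre of the rim of the other case, of the same make and size, also fixed, 68 mm above the shelf, which is already filled with a roll that cannot be taken out and sticks out 50 mm above the rim (top 118 mm above the shelf).
- stack_top (a point): Centre of the upper face of a short loose stack of four natural wood carrom men (31 mm in diameter, 36 mm high in all), to be left as it is. Other bystanders on the shelf: a chrome push bell 84 mm across and 57 mm high, and a round green coin tin 88 mm across and 87 mm high.

How it is judged:
On the way:
1. the roll is held by the fingers while it is about half way or more down the bore of the empty case (z of roll_center in the frame of case_mouth below 0.03 m and horizontal distance between roll_center and case_mouth below 0.015 m and contact force between the fingers and roll above 0.5 N), for 0.1 s.
At the end, for the whole second after the job is handed in: The roll stands at rest and released in the empty case: its foot within about 9 mm of the case's inner floor, its centre within 12 mm of the case's axis, its axis within 10 degrees of vertical (z of roll_center in the frame of case_mouth below 0.004 m and horizontal distance between roll_center and case_mouth below 0.012 m and angle between roll_center's own z axis and vertical below 0.175 rad and linear speed of roll below 0.03 m/s); the robot touches nothing.
It fails at once if the short stack of four is disturbed (its top moves more than 20 mm) (distance of stack_top from where it was at the start of the episode above 0.02 m).
It also fails if it takes over 48 s, if anything falls off the work surface, if the arm or the gripper's body presses on something with over 40 N, if the wrist force passes 120 N, or if a joint passes its speed limit or range.

## Robot

A 7-joint arm with a two-finger parallel gripper is mounted at the origin on the work surface. World frame = base frame: x ahead of the robot, y to its left, z up, the work surface at z = 0. Lengths are in m, angles in rad, forces in N, time in s.
With the tool pointing down it reaches from about 0.425 to 0.95 m from the base axis. Payload 4.7 kg.
Tool frame: the origin (TCP) lies between the finger pads; the fingertips stand 25 mm ahead of it and the grasp point (between the pads) lies 6 mm ahead of it; y points along the fingers, x is the direction in which the jaws open and shut, and the axes are right-handed (so a half turn about y gives the same grasp; the last joint's range is limited). The gripper opens to 87 mm and grips with 3 to 60 N. Pads are 19 mm wide; open, the fingers measure 117 mm over their backs; the gripper's body (75 mm by 190 mm) begins 51 mm behind the grasp point.
Start: joints at [-1.3, 0.469, -0.049, 1.532, 0.024, 1.141, -0.082], TCP at [0.199, 0.645, 0.248] pointing down, gripper open.
Joint ranges: [-2.59, 2.59], [-0.33, 1.99], [-1.39, 1.29], [0.1, 2.45], [-1.04, 4.18], [0.21, 1.99], [-2.66, 2.66]. Speed limits (rad/s): [2.57, 2.57, 3.14, 3.14, 3.14, 3.14, 3.14].

## Interface

Orientations are given as a rotation vector (axis times angle).
In Python, from rig import bot gives the robot as it stands. Calls block until the motion is done:
- bot.move_ptp(position, orientation): joint-space move of the TCP to a pose.
- bot.move_linear(position, attitude=None, v=0.15, until_force=None): straight line of the TCP; attitude=None keeps the orientation; v is the mean speed in m/s. With until_force (N) it stops when the force on the tool has changed by that much, and returns True; else False.
- bot.move_joints(angles): joint-space move.
- bot.grip(opening, force=None): finger opening in m; force is the grip in N (None keeps the last); returns when the fingers have stopped.
- bot.pause(seconds).
- bot.inverse_kinematics(position, orientation): joint angles nearest the present ones, or None.
- bot.sense(): the state.
- bot.capture(name): name is "scene" or "side" or "wrist"; returns a dict with "frame" (480x640x3 uint8, red, green, blue), "fx", "fy", "cx", "cy" (pixels), "distortion" ([k1, k2, p1, p2, k3] as OpenCV has them; the pictures are not rectified), "extrinsics" (4x4, takes a point from camera to world coordinates). Camera axes: x right, y up, looking along -z (the intrinsics and any distortion apply to the point x, -y, -z); pixel columns grow to the right and rows downward; lengths in m; the calibration is good to about 2 mm. A picture is of the moment at which its call begins. There is no depth.
A pose or a line that the arm cannot do raises bot.Unreachable and nothing moves.
- bot.sign_off(): hands the job in, once; it reports no verdict.
The state is a dict: "time": time; "q": joint angles; "joint_vel": joint speeds; "tau": joint torques, N m; "ee_pos": TCP position; "orientation": TCP orientation; "force": force on the tool from outside, world axes, zero at the start; "moment": the same for the moment, N m; "gripper_width": finger opening in m.
Only numpy, scipy, OpenCV 4.12 (cv2) and the standard library are available. Lean on these libraries where they do the work, as an engineer would, in place of code of your own. Each camera call takes 0.05 s, during which the arm holds its last target. There are 200 camera calls.

## Working session

There is one attempt and no reset: what is moved stays moved. The work goes in short steps, each a Python script; the robot and the scene stay as the last script left them, time stands still between calls to the robot, and variables do not carry over. Pictures are saved under pics/ and viewed, and the job is handed in when it is done.

```bash
mkdir -p pics; ls
cat > h.py <<'E'
import numpy as np, cv2
from rig import bot
def snap(n,f):
    c=bot.capture(n); cv2.imwrite(f'pics/{f}.png',c['frame'][:,:,::-1]); 
    np.savez(f'pics/{f}.npz',**{k:np.array(v) for k,v in c.items()}); return c
def load(f): return dict(np.load(f'pics/{f}.npz'))
def ray(c,u,v):
    K=np.array([[c['fx'],0,c['cx']],[0,c['fy'],c['cy']],[0,0,1]],float)
    x,y=cv2.undistortPoints(np.array([[[u,v]]],float),K,np.array(c['distortion'],float))[0,0]
    E=np.array(c['extrinsics']); d=E[:3,:3]@np.array([x,-y,-1]); return E[:3,3],d/np.linalg.norm(d)
def onz(c,u,v,z):
    o,d=ray(c,u,v); return o+d*(z-o[2])/d[2]
def proj(c,p):
    E=np.array(c['extrinsics']); q=E[:3,:3].T@(np.array(p)-E[:3,3]); q=np.array([q[0],-q[1],-q[2]])
    K=np.array([[c['fx'],0,c['cx']],[0,c['fy'],c['cy']],[0,0,1]],float)
    return cv2.projectPoints(q[None],np.zeros(3),np.zeros(3),K,np.array(c['distortion'],float))[0][0,0]
def tri(L):
    A=np.zeros((3,3));b=np.zeros(3);R=[ray(c,u,v) for c,u,v in L]
    for o,d in R:
        M=np.eye(3)-np.outer(d,d);A+=M;b+=M@o
    p=np.linalg.solve(A,b); return p,[np.linalg.norm((np.eye(3)-np.outer(d,d))@(p-o)) for o,d in R]
E
python3 - <<'E'
from h import *
for n in ['scene','side','wrist']:
    c=snap(n,n+'0'); print(n,c['fx'],c['cx'],c['cy'],c['distortion'],np.round(c['extrinsics'],3).tolist())
s=bot.sense();print(s['time'],s['ee_pos'],s['orientation'],s['gripper_width'])
E
```

```text
pics
scene 455.2304793345163 315.70377429880347 245.48973323102967 [-0.0207429  0.         0.         0.         0.       ] [[0.666, -0.465, 0.583, 1.076], [0.746, 0.41, -0.525, -0.441], [0.005, 0.784, 0.62, 0.625], [0.0, 0.0, 0.0, 1.0]]
side 570.5959414397886 318.17144338337147 235.46884955857743 [-0.18590625  0.          0.          0.          0.        ] [[0.782, 0.356, -0.511, -0.007], [-0.623, 0.422, -0.658, -0.742], [-0.019, 0.834, 0.552, 0.728], [0.0, 0.0, 0.0, 1.0]]
wrist 390.6144516260848 316.69648658737907 242.66824952777 [0.00551439 0.         0.         0.         0.        ] [[0.294, -0.914, -0.279, 0.121], [0.956, 0.281, 0.088, 0.667], [-0.002, -0.293, 0.956, 0.384], [0.0, 0.0, 0.0, 1.0]]
0.15 [0.19919557 0.64451742 0.246745  ] [-1.3371692  -0.98482288  0.98671628] 0.08670702976373795
```

View pics/scene0.png

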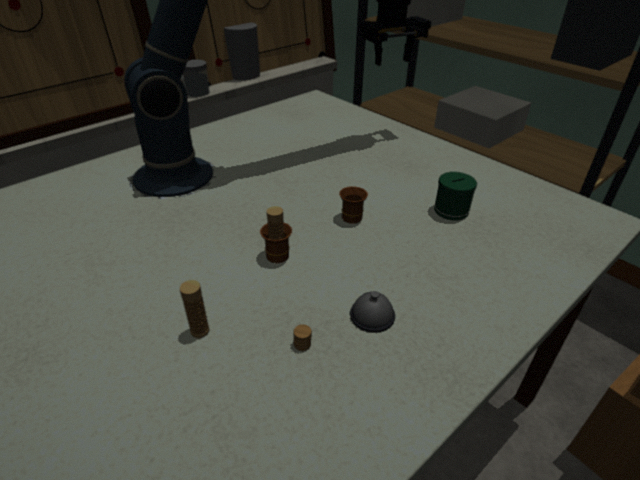

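View pics/side0.png

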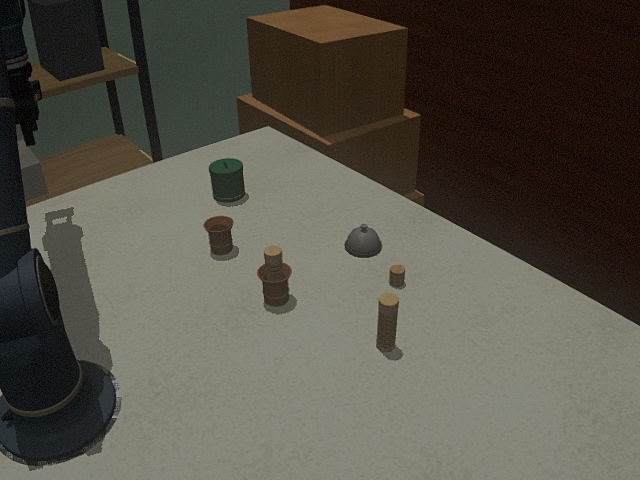

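View pics/wrist0.png

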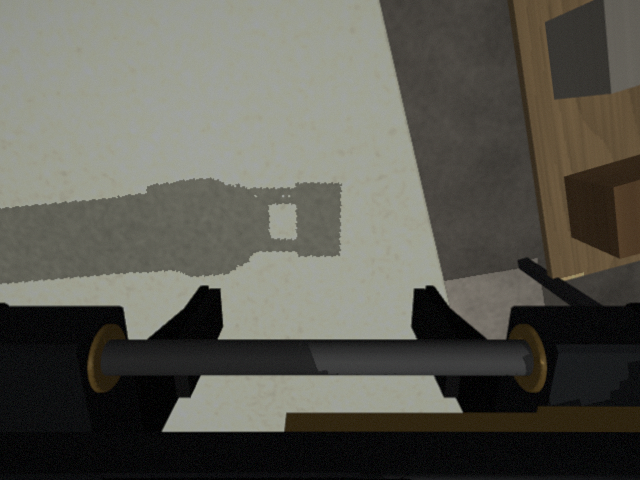

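Scene view: the roll's top is at about (191,288) and its foot at (199,334). The empty case rim is at (353,195), the full case at (277,230), the stack at (302,330), the bell at (374,310) and the tin at (455,195). Side view: roll top (389,299), empty case rim (219,225), full case (275,272), stack (398,268). Next I'll segment these and enlarge them.

Run:
```python
from h import *
rows=[]
for n,pts in [('scene0',[(195,310),(353,205),(277,238),(302,337)]),('side0',[(387,322),(220,236),(275,277),(398,275)])]:
    im=load(n)['frame'][:,:,::-1].copy()
    hsv=cv2.cvtColor(im,cv2.COLOR_BGR2HSV); m=((hsv[...,1]>95)).astype(np.uint8)
    k,lab,st,ce=cv2.connectedComponentsWithStats(m)
    r=[]
    for (u,v) in pts:
        w=lab[v-6:v+7,u-6:u+7]; w=w[w>0]; l=np.bincount(w).argmax() if len(w) else 0
        print(n,(u,v),st[l].tolist())
        crop=im[v-35:v+35,u-35:u+35]; mm=(lab[v-35:v+35,u-35:u+35]==l).astype(np.uint8)
        big=cv2.resize(crop,(280,280),interpolation=cv2.INTER_CUBIC); big=cv2.convertScaleAbs(big,alpha=1.5)
        cs,_=cv2.findContours(cv2.resize(mm,(280,280),interpolation=cv2.INTER_NEAREST),0,1); 
        if (u,v)!=pts[3]: cv2.drawContours(big,cs,-1,(255,0,255),1)
        r.append(big[:, :200] if 0 else cv2.resize(big,(200,200)))
    rows.append(np.hstack(r))
im=np.vstack(rows); cv2.imwrite('pics/crops.png',im)
```

```text
scene0 (195, 310) [180, 281, 29, 57, 986]
scene0 (353, 205) [340, 187, 28, 36, 736]
scene0 (277, 238) [260, 207, 32, 56, 1156]
scene0 (302, 337) [294, 325, 17, 26, 374]
side0 (387, 322) [383, 318, 3, 3, 4]
side0 (220, 236) [204, 216, 29, 16, 294]
side0 (275, 277) [257, 261, 34, 25, 245]
side0 (398, 275) [390, 265, 15, 11, 110]
```

View pics/crops.png

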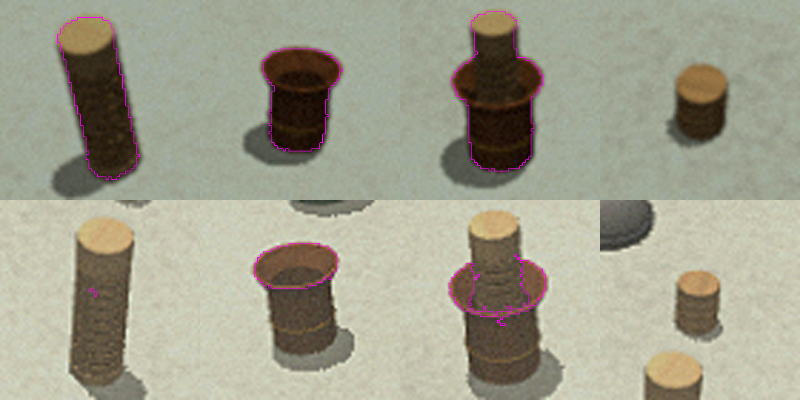

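```bash
cat > m.py <<'E'
from h import *
def big(m):
    cs,_=cv2.findContours(m.astype(np.uint8),cv2.RETR_EXTERNAL,cv2.CHAIN_APPROX_NONE); return max(cs,key=len)[:,0,:]
def el(p): 
    e=cv2.fitEllipse(p.astype(np.float32)); return e
E
python3 - <<'E'
from m import *
sc,sd=load('scene0'),load('side0')
def win(c,u,v,r,f):
    im=c['frame']; h=cv2.cvtColor(im,cv2.COLOR_RGB2HSV).astype(int)
    m=np.zeros(im.shape[:2],bool); s=np.s_[v-r:v+r+1,u-r:u+r+1]; m[s]=f(h[s]); return m
# bright pale tops
def top(c,u,v,r):
    V=cv2.cvtColor(c['frame'],cv2.COLOR_RGB2HSV)[v-2:v+3,u-2:u+3].reshape(-1,3).mean(0)
    m=win(c,u,v,r,lambda h:(h[...,2]>0.8*V[2])&(h[...,1]>0.65*V[1])&(h[...,0]<30))
    return el(big(m))
R={}
for n,a,b,r in [('roll',(191,288),(389,299),15),('full',(275,213),(273,251),13),('stack',(302,330),(398,268),12)]:
    ea,eb=top(sc,*a,r),top(sd,*b,r); print(n,np.round(ea[0],1),np.round(ea[1],1),np.round(eb[0],1),np.round(eb[1],1))
    print('   ',*[np.round(x,4) for x in tri([(sc,*ea[0]),(sd,*eb[0])])])
p=big(win(sc,353,205,30,lambda h:h[...,1]>95)); up=p[p[:,1]<=198]; ea=el(up)
p=big(win(sd,220,227,30,lambda h:h[...,1]>95)); eb=el(p)
print('case',ea,eb,*[np.round(x,4) for x in tri([(sc,*ea[0]),(sd,*eb[0])])])
# feet
for q in [(193,309,199,333)]: pass
for z in (0.068,): print(onz(sc,*ea[0],z),onz(sd,*eb[0],z))
print('bell',tri([(sc,374,295),(sd,363.5,227)])[0],'tin',tri([(sc,457,180),(sd,227,165)])[0])
# roll foot
print('foot',onz(sc,200,331,0),onz(sd,386,347,0))
E
```

```text
roll [189.4 286.5] [12.2 19.2] [388.4 299. ] [11.6 18.6]
    [ 0.5357 -0.2319  0.1098] [0.0002 0.0002]
full [274.4 210.4] [ 7.7 15.4] [272.2 250.2] [ 9.1 16.8]
    [0.4612 0.0017 0.1182] [0.0004 0.0004]
stack [302.  330.8] [12.3 16.4] [397.  268.6] [ 7.5 14.2]
    [ 0.6802 -0.1142  0.0363] [0.0004 0.0004]
case ((353.0823059082031, 193.88255310058594), (14.354435920715332, 27.21916389465332), 93.45143127441406) ((218.0992889404297, 223.596923828125), (15.152682304382324, 29.30608367919922), 82.61420440673828) [0.4663 0.2233 0.068 ] [0.0005 0.0005]
[0.46671962 0.22256495 0.068     ] [0.4665469  0.22416185 0.068     ]
bell [0.71427746 0.02481786 0.05419785] tin [0.6087078  0.42022508 0.0908497 ]
foot [ 0.53570661 -0.23151916  0.        ] [ 0.53502638 -0.2348022   0.        ]
```

Both views agree to under 1 mm, and the measured heights (110, 118, 36 and 68 mm) match the text. Next I'll plan the IK and move above the roll.

```bash
cat >> h.py <<'E'
from scipy.spatial.transform import Rotation as Ro
def down(a):
    c,s=np.cos(a),np.sin(a); return Ro.from_matrix(np.array([[c,0,-s],[s,0,c],[0,-1,0]])).as_rotvec()
ROLL=np.array([0.5357,-0.2325]); CASE=np.array([0.4666,0.2233])
def P(xy,z): return np.array([xy[0],xy[1],z])
E
python3 - <<'E'
from h import *
s=bot.sense(); print(np.round(Ro.from_rotvec(s['orientation']).as_matrix(),2).tolist())
for a in np.radians(np.arange(-180,180,30)):
    r=[]
    for p in [P(ROLL,.26),P(ROLL,.098),P(CASE,.27),P(CASE,.105)]:
        q=bot.inverse_kinematics(p,down(a)); r.append(None if q is None else np.round(q,1).tolist())
    print(round(np.degrees(a)),r)
E
```

```text
[[0.3, -0.0, -0.96], [0.96, -0.0, 0.3], [-0.0, -1.0, -0.0]]
-180 [[-0.5, 0.5, 1.1, 1.8, -0.5, 1.2, -2.3], [-0.4, 0.8, 1.1, 1.9, -0.8, 1.0, -2.0], [-0.4, 0.2, -0.1, 1.9, 0.0, 1.1, 2.6], [-0.3, 0.4, -0.3, 2.0, 0.2, 0.7, 2.5]]
-150 [[-0.5, 0.5, 1.1, 1.8, -0.5, 1.2, -1.8], [-0.4, 0.8, 1.1, 1.9, -0.8, 1.0, -1.5], None, [-1.3, 0.7, 1.1, 2.1, -0.8, 0.9, -2.4]]
-120 [[-0.5, 0.5, 1.1, 1.8, -0.5, 1.2, -1.3], [-0.3, 0.7, 0.9, 1.9, -0.7, 0.9, -1.1], [-1.4, 0.3, 1.1, 1.9, -0.3, 1.1, -2.3], [-1.3, 0.7, 1.1, 2.1, -0.8, 0.9, -1.9]]
-90 [[-0.4, 0.4, 1.0, 1.8, -0.4, 1.1, -0.8], [-0.3, 0.7, 1.0, 1.9, -0.7, 0.9, -0.6], [-1.1, 0.2, 0.6, 1.9, -0.1, 1.1, -1.9], [-1.0, 0.4, 0.6, 2.1, -0.4, 0.7, -1.7]]
-60 [[-0.4, 0.4, 1.0, 1.8, -0.4, 1.1, -0.3], [-0.4, 0.7, 1.1, 1.9, -0.8, 1.0, 0.0], [-1.0, 0.2, 0.6, 1.9, -0.1, 1.1, -1.4], [-0.9, 0.4, 0.5, 2.1, -0.3, 0.7, -1.3]]
-30 [[-0.4, 0.4, 1.0, 1.8, -0.4, 1.1, 0.2], [-0.4, 0.8, 1.1, 1.9, -0.8, 1.0, 0.6], [-0.9, 0.2, 0.5, 1.9, -0.1, 1.1, -0.9], [-0.9, 0.4, 0.4, 2.1, -0.3, 0.7, -0.8]]
0 [[-0.4, 0.4, 1.0, 1.8, -0.4, 1.1, 0.7], [-0.4, 0.7, 1.1, 1.9, -0.8, 1.0, 1.1], [-0.9
[... 172 characters left out ...]
, 1.9, -0.1, 1.1, 0.1], [-0.7, 0.4, 0.3, 2.1, -0.2, 0.7, 0.1]]
60 [[-0.3, 0.4, 0.9, 1.8, -0.4, 1.1, 1.7], [-0.1, 0.6, 0.6, 1.9, -0.4, 0.8, 1.8], [-0.7, 0.2, 0.2, 1.9, -0.0, 1.1, 0.6], [-0.7, 0.4, 0.2, 2.0, -0.1, 0.7, 0.6]]
90 [[-0.4, 0.4, 1.0, 1.8, -0.4, 1.1, 2.3], [-0.1, 0.6, 0.6, 1.9, -0.4, 0.8, 2.3], [-0.6, 0.2, 0.1, 1.9, -0.0, 1.1, 1.1], [-0.6, 0.4, 0.1, 2.0, -0.0, 0.7, 1.1]]
120 [[0.9, 0.4, -0.8, 1.7, 0.3, 1.2, 2.1], [0.8, 0.6, -0.6, 1.9, 0.4, 0.8, 2.1], [-0.6, 0.2, 0.0, 1.9, -0.0, 1.1, 1.6], [-0.5, 0.4, -0.0, 2.0, 0.0, 0.7, 1.5]]
150 [[1.2, 0.6, -1.2, 1.7, 0.6, 1.3, 2.5], [1.0, 0.7, -1.0, 1.9, 0.7, 1.0, 2.3], [-0.5, 0.2, -0.0, 1.9, 0.0, 1.1, 2.1], [-0.4, 0.4, -0.2, 2.0, 0.1, 0.7, 2.0]]
```

Run:
```python
from h import *
a=np.arctan2(ROLL[1],ROLL[0])
q=np.array([0.41,0.4,-0.049,1.75,0.024,1.1,-0.082])
bot.move_joints(q); s=bot.sense(); print(s['time'],s['ee_pos'])
bot.move_ptp(P(ROLL,.20),down(a)); s=bot.sense(); print(s['time'],s['ee_pos'],np.round(s['q'],2))
c=snap('wrist','w1'); print(proj(c,P(ROLL,.11)))
for p in [P(ROLL,.098)]:print(np.round(bot.inverse_kinematics(p,down(a)),2))
```

```text
3.4667 [ 0.5196882  -0.24839608  0.20451034]
3.725 [ 0.53562832 -0.23047027  0.20012025] [ 0.39  0.37 -0.07  1.81  0.03  0.97 -0.1 ]
[318.73898149 260.22976918]
[ 0.38  0.49 -0.06  1.89  0.04  0.76 -0.11]
```

View pics/w1.png

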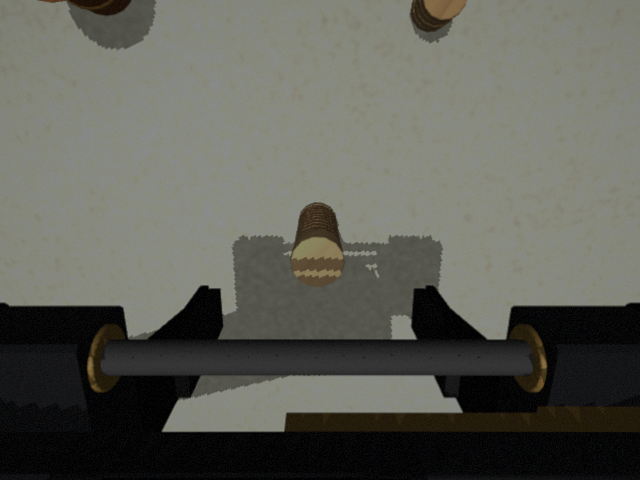

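The wrist view shows the roll top at (318,261) against a predicted (318.7,260.2), and the fingers sit symmetrically around it. I'll go down, grip and lift.

Run:
```python
from h import *
bot.pause(.3); print(bot.sense()['ee_pos'])
print(bot.move_linear(P(ROLL,.098),v=.08,until_force=8)); bot.pause(.2); print(bot.sense()['ee_pos'])
bot.grip(0.0,force=18); s=bot.sense(); print(s['time'],s['gripper_width'],s['ee_pos'],s['force'])
bot.move_linear(P(ROLL,.27),v=.12); bot.pause(.2); s=bot.sense(); print(s['time'],s['gripper_width'],s['ee_pos'],s['force'],np.round(s['q'],2))
a=snap('scene','sc1');b=snap('side','sd1')
cv2.imwrite('pics/lift.png',np.hstack([cv2.resize(a['frame'][150:400,80:330,::-1],(400,400)),cv2.resize(b['frame'][150:400,260:510,::-1],(400,400))]))
print(proj(a,P(ROLL,.172)),proj(b,P(ROLL,.172)),proj(a,P(ROLL,.264)),proj(b,P(ROLL,.264)))
```

```text
[ 0.53568347 -0.23314007  0.19994521]
False
[ 0.53589553 -0.23258527  0.09840238]
6.625 0.0336110014413482 [ 0.53567335 -0.2324934   0.09796542] [ 0.315376   -0.42947502  0.28080925]
8.4083 0.0336379992081887 [ 0.53553661 -0.23242965  0.26948097] [-0.35138607  0.65123886 -1.71889549] [ 0.39  0.3  -0.06  1.73  0.02  1.11 -0.09]
[182.44913778 257.31144199] [390.77339401 269.70625051] [171.10034714 207.74863577] [393.90715542 221.53944154]
```

View pics/lift.png

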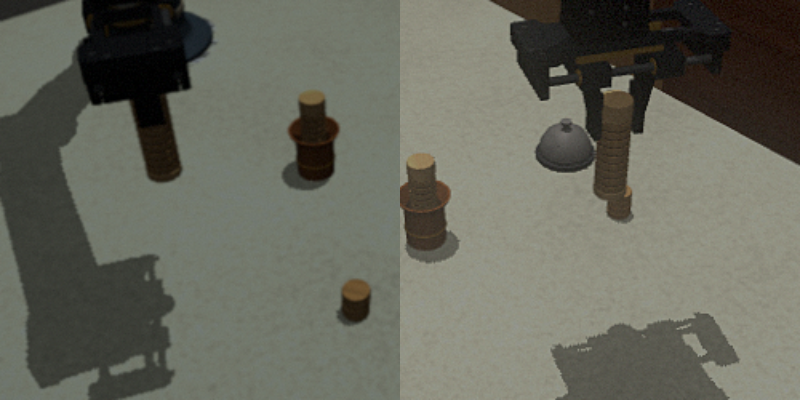

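The roll hangs upright: its foot is at scene (182,258) and side (391,269), exactly as predicted. I'll carry it over the case and check the alignment there.

Run:
```python
from h import *
a=np.arctan2(CASE[1],CASE[0])
bot.move_ptp(P(CASE,.27),down(a)); bot.pause(.4); s=bot.sense(); print(s['time'],s['gripper_width'],s['ee_pos'],np.round(s['q'],2))
bot.move_linear(P(CASE,.190),v=.1); bot.pause(.3); s=bot.sense(); print(s['time'],s['ee_pos'],s['force'])
c=snap('scene','sc2');b=snap('side','sd2')
cv2.imwrite('pics/over.png',np.hstack([cv2.resize(c['frame'][80:280,250:450,::-1],(400,400)),cv2.resize(b['frame'][100:300,120:320,::-1],(400,400))]))
for z in (.092,.068): print(proj(c,P(CASE,z)),proj(b,P(CASE,z)))
```

```text
10.5917 0.03337027005512853 [0.46674344 0.22305007 0.2699653 ] [-0.09  0.23 -0.51  1.85  0.13  1.09 -0.21]
11.8417 [0.46675993 0.22338389 0.19039666] [-0.17547993  0.16797123 -0.84245834]
[353.85890108 184.72744524] [217.06514613 214.39415338]
[353.26915126 193.75012339] [218.31723219 223.74892332]
```

View pics/over.png

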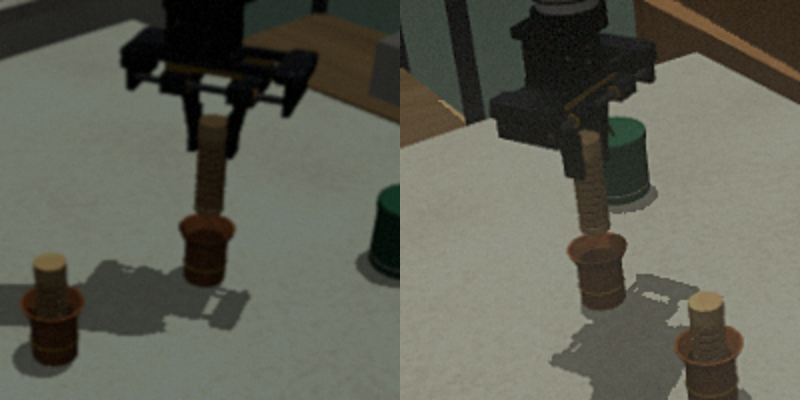

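The foot is at scene (354,186) and side (217,215), and the rim centre at (354,193) and (218.5,224). That puts them on the same axis as predicted, so I'll insert.

Run:
```python
from h import *
t=bot.move_linear(P(CASE,.103),v=.05,until_force=5); s=bot.sense(); print(t,s['time'],s['ee_pos'],s['force'],s['gripper_width'])
bot.pause(.2); s=bot.sense(); print(s['ee_pos'],s['force'])
c=snap('scene','sc3');b=snap('side','sd3')
cv2.imwrite('pics/in.png',np.hstack([cv2.resize(c['frame'][80:280,250:450,::-1],(400,400)),cv2.resize(b['frame'][100:300,120:320,::-1],(400,400))]))
```

```text
True 13.4917 [0.46648157 0.22328687 0.10584813] [-0.22075619 -1.01391976  5.17580492] 0.03358825233490491
[0.46648239 0.22327266 0.10583838] [-0.30161901 -0.27842936  4.76114611]
```

View pics/in.png

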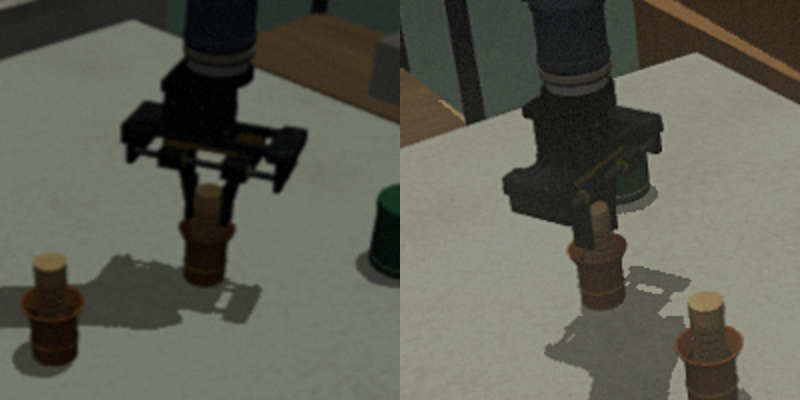

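It stopped at TCP z = 0.1058, where I expected 0.106 with the roll on the floor of the case. I'll release, retreat and check.

Run:
```python
from h import *
bot.grip(0.075); bot.pause(.3); print(bot.sense()['gripper_width'])
bot.move_linear(P(CASE,.27),v=.1); bot.pause(.4); s=bot.sense(); print(s['time'],s['ee_pos'],s['force'])
c=snap('scene','sc4');b=snap('side','sd4')
cv2.imwrite('pics/out.png',np.hstack([cv2.resize(c['frame'][150:400,200:450,::-1],(400,400)),cv2.resize(b['frame'][100:350,170:420,::-1],(400,400))]))
print(proj(c,P(CASE,.118)),proj(b,P(CASE,.118)))
```

```text
0.07476473955070166
17.25 [0.46657413 0.22329437 0.2699174 ] [-0.07392111  0.49816919 -0.31676584]
[354.51635933 174.65873   ] [215.69130115 204.04043906]
```

View pics/out.png

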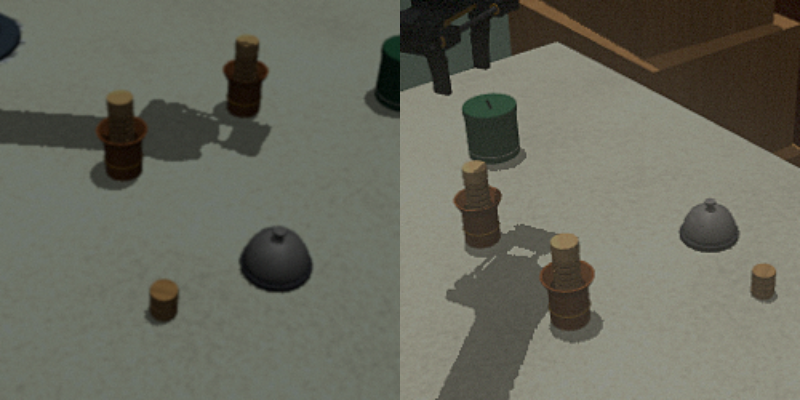

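The roll's top is at scene (354,175.6) and side (216,204.4), against predictions of (354.5,174.7) and (215.7,204.0) for a seated roll. The stack hasn't moved, at scene (302,329).

```bash
python3 -c "
from h import *
bot.sign_off()"
```

```text
the job is handed in; nothing more can be done
```

The roll is standing upright on the bottom of the empty case, released. I handed the job in at about 17 s on the robot's clock; no verdict is reported.

**What I did:** I located everything from the scene and side cameras and checked the roll again with the wrist camera. I gripped the roll at its upper cap with 18 N and carried it over above the height of the full case. I then lowered it into the bore, still held, until it touched bottom, then let go and backed off straight up.

**Last checks:**
- **Seating:** the downward move stopped at a TCP height of 105.8 mm, where 106 mm was expected for a roll standing on the case floor. The contact force was about 5 N.
- **Roll position:** after release, the roll's top was within about 1 pixel of the prediction for a seated, upright roll in both views.
- **Other items:** the stack, by its position in the picture, had not moved. The other case, bell and tin looked untouched.

No check failed. The two camera views disagreed by at most about 2 mm on the case mouth and about 3 mm on the roll's foot, which I had picked by eye.

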